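Close and pin a slide clamp, and keep it squeezed shut

TASK

Swing the open upper half of the hinged slide clamp down onto the lower half, fetch the locking pin from its wooden stand and push it down through the two holes at the clamp's free end until its collar bears on the upper half. The rubber gasket pushes the halves apart, so keep pushing the pin down until the clamp is fully shut, and finish like that: still holding the pin and still pressing. Do not knock over or push about the white card box or the two brown bottles beside the work.

Things in the scene. Friction and masses are not known exactly. Their poses are not given: they have to be found in the camera images.
- jig: Slide clamp, fixed to the worktop. Lower half: aluminium block 124 (x) x 90 (y) x 30 mm high on a dark foot plate 150 x 110 x 4 mm; a glass slide and a gasket lie on top. Origin: centre of the underside on the worktop; the hinge is at its +x end, the pin hole near its -x end, on the middle line y = 0.
- lid (a joint): Hinge of the upper half (grey plate 116 x 86 x 10 mm with a window), rad. 0 = fully shut (level, top 41 mm above the worktop), 1.57 = upright, limit 2.0. Starts open. The stiff hinge keeps the plate where it is left (0.25 N m swings it). Once closed it rests ajar on the gasket at 0.04 to 0.06; below that the gasket pushes back, up to 9 N at the pin hole when fully shut.
- lid_hinge (a point): On the hinge axis, middle of the plate's width and thickness, 36 mm above the worktop, 62 mm on the jig's +x side of the jig's origin. The plate's outer face is 5 mm from the axis plane. Its free edge is 120 mm from the axis. Axes turn with the plate: its -x runs from the hinge to the free edge, z is the outer face's normal.
- lid_hole (a point): Centre of the upper half's through hole on its outer face, 110 mm from the hinge axis; hole 14 mm wide, 10 mm deep, chamfered; moves with the plate. Axes as lid_hinge.
- base_hole (a point): Centre of the mouth of the lower half's pin hole on the block's top, 30 mm above the worktop, 48 mm on the -x side of the jig's origin; hole 12 mm wide, 26 mm deep, chamfered, vertical; directly below the upper hole when shut. Axes as the jig.
- pin: Locking pin, 60 g, round, upright in the stand. From its origin (the shank's tip) upward along z: steel shank 10 mm diameter, 30 mm long, chamfered tip; collar 25 mm diameter from 30 to 34 mm; black ribbed grip 20 mm diameter from 34 to 76 mm. The collar rests on the stand's top.
- pin_collar (a point): Centre of the underside of the pin's collar, 30 mm above the pin's tip.
- pin_stand: Wooden block 50 x 50 x 40 mm high on a 60 x 60 mm foot, fixed to the worktop, with a 13 mm hole in the middle of its top in which the pin stands. Origin: centre of the underside.
- lancet_box: White card box 62 x 100 x 50 mm, bystander, loose. Origin: centre of the underside.
- oil_bottle: Small brown glass bottle 29 mm wide, 62 mm high, bystander, loose. Origin: centre of the underside.
- methanol_bottle: Larger brown glass bottle 51 mm wide, 105 mm high, bystander, loose. Origin: centre of the underside.

How it is judged:
By the outcome, as a careful person would: the job done as asked, in the order asked, and still so for the second after the job is handed in, while the arm keeps its last pose, push and grip.
It also fails if it takes over 48 s, if anything falls off the work surface, if the arm or the gripper's body presses on something with over 40 N, if the wrist force passes 120 N, or if a joint passes its speed limit or range.

ROBOT

A 6-joint arm with a two-finger parallel gripper is mounted at the origin on a cart in front of the work surface, level with it; the furniture and walls round the work are solid. World frame = base frame: x ahead of the robot, y to its left, z up, the work surface at z = 0. Lengths are in mm, angles in degrees, forces in N, time in s.
With the tool pointing down it reaches from about 350 to 850 mm from the base axis. Payload 8.1 kg.
Tool frame: the origin (TCP) lies midway between the tips of the shut fingers; the grasp point (between the pads) lies 19 mm behind it; z points along the fingers, y is the line along which they close (so a half turn about z gives the same grasp; the last joint's range is limited). The gripper opens to 85 mm and grips with 20 to 120 N. Pads are 22 mm wide; open, the fingers measure 114 mm over their backs; the gripper's body (76 mm by 85 mm) begins 54 mm behind the grasp point. The pads swing forward as they close: fully open they stand 13 mm farther back than shut.
Start: joints at [-73.934, 7.471, 85.268, -0, 87.261, -4.893], TCP at [214.638, -560.3, 231.292] pointing down, gripper open.
Joint ranges: [-169.43, 169.43], [-51.17, 129.36], [1.28, 143.12], [-76.62, 256.62], [0, 156.53], [-152.29, 152.29]. Speed limits (degrees/s): [136.94, 136.94, 159.86, 180, 180, 180].

INTERFACE

Orientations are given as [roll, pitch, yaw] about the fixed x, y, z axes, in that order (R = Rz(yaw) Ry(pitch) Rx(roll)).
In Python, from bench import r, eyes, job, probe_bus gives the robot as it stands (r), with the cameras (eyes), the job (job) and the readings (probe_bus).
- The arm moves only by the tool hand_motion, called after "Request:" as name([rows], argument=value, ...), one row to a line, values as JSON. Schema: {"type":"object","properties":{"motion":{"type":"array","items":{"type":"array","items":{"type":"array","items":{"type":"number"},"minItems":7,"maxItems":7},"minItems":1,"maxItems":8},"minItems":1,"maxItems":1},"force":{"type":"number"},"only":{"type":"string"},"quiet":{"type":"boolean"},"lines":{"type":"string"}},"required":["motion"],"additionalProperties":false}. motion is a list that holds a single list of rows (three levels of brackets), with 1 to 8 rows, each of 7 numbers: a rotation vector rx, ry, rz in degrees, then dx, dy, dz in mm, then the finger opening in mm; each row is the pose to reach, as a shift and turn from the pose commanded when the call began, along the tool's axes at that moment; what a row does not reach only later rows make up. A row lasts 1/8 s, in which the tool goes at most 62.5 mm and 10.7 degrees, less where a joint would pass 70% of its speed; a pose out of reach is approached as far as the arm can. The fingers move at their own pace and stop on an object; force is the grip in N (left out, the last holds). Time passes only in rows, so rows that do not move let the fingers close. The tool returns the time, the measured TCP pose, the force, the opening and the grip force at its end. only (a regular expression) keeps the lines of the reply that match it, lines (a string "A,B") keeps lines A to B, and quiet returns only ok. Input that does not fit is refused with a message, and nothing moves.
- probe_bus.sense(): the state, without advancing time (a new reading comes with each control period).
- eyes.snapshot(name): name is "scene" or "top" or "wrist"; returns a dict with "pixels" (384x512x3 uint8, blue, green, red), "fx", "fy", "cx", "cy" (pixels), "pose" (4x4, takes a point from camera to world coordinates). Camera axes: x right, y up, looking along -z (the intrinsics and any distortion apply to the point x, -y, -z); pixel columns grow to the right and rows downward; lengths in mm; the calibration is good to about 2 mm. A picture is of the moment at which its call begins. There is no depth.
- job.hand_in(): hands the job in; it is judged then, once.
The state is a dict: "time": time; "joint_pos": joint angles; "qd": joint speeds; "joint_efforts": joint torques, N m; "tool_pos": TCP position; "tcp_rot": TCP orientation; "ft_force": force on the tool from outside, world axes, zero at the start; "wrist_torque": the same for the moment, N m; "finger_gap": finger opening in mm; "grip_force": force on a finger pad.
Only numpy, scipy, OpenCV 4.12 (cv2) and the standard library are available. Lean on these libraries where they do the work, as an engineer would, in place of code of your own. Each camera call takes 0.05 s, during which the arm holds its last target. There are 200 camera calls.

## Working session

There is one attempt and no reset: what is moved stays moved. The work goes in short steps, Python scripts to look and compute and a tool call to move; the robot and the scene stay as the last step left them, time stands still between calls to the robot, and variables do not carry over. Pictures are saved under pics/ and viewed, at most 10 in all, crops included, and the job is handed in when it is done.

```bash
ls; mkdir -p pics
```

Run:
```python
from bench import r, eyes, job, probe_bus
import cv2,numpy as np
for n in("scene","top"):
    s=eyes.snapshot(n); cv2.imwrite(f"pics/{n}0.png",s["pixels"]); np.save(f"{n}0.npy",s,allow_pickle=True)
    print(n,s["fx"],s["fy"],s["cx"],s["cy"],[k for k in s]);print(np.round(s["pose"],3))
print(probe_bus.sense())
```

```text
bench.py
pics
scene 361.9368145205525 361.9368145205525 257.273577042095 189.51417300493574 ['pixels', 'fx', 'fy', 'cx', 'cy', 'pose']
[[-7.02000e-01  3.94000e-01 -5.94000e-01  4.01700e+00]
 [-7.12000e-01 -3.61000e-01  6.02000e-01  5.69547e+02]
 [ 2.30000e-02  8.45000e-01  5.34000e-01  5.73459e+02]
 [ 0.00000e+00  0.00000e+00  0.00000e+00  1.00000e+00]]
top 426.4735173846547 426.4735173846547 250.44456554611023 192.9805776343157 ['pixels', 'fx', 'fy', 'cx', 'cy', 'pose']
[[ 1.700000e-02  9.870000e-01 -1.620000e-01  3.676030e+02]
 [-1.000000e+00  1.700000e-02 -1.000000e-03  1.195700e+01]
 [ 2.000000e-03  1.620000e-01  9.870000e-01  1.242528e+03]
 [ 0.000000e+00  0.000000e+00  0.000000e+00  1.000000e+00]]
{'time': 0.1, 'joint_pos': array([-7.39355330e+01,  7.51339762e+00,  8.53241634e+01,  7.25691188e-04,
        8.72613872e+01, -4.89324332e+00]), 'qd': array([ 0.03389263, -0.06634656, -0.19972001, -0.02539017,  0.03564096,
       -0.0180089 ]), 'joint_efforts': array([ 1.85340992e-03, -5.70947957e+01, -5.01945519e+01, -5.69236477e-05,
        8.12842132e-03,  6.90202523e-05]), 'tool_pos': array([ 214.49055907, -559.81132063,  230.3112819 ]), 'tcp_rot': array([-1.79901474e+02, -9.16238894e-03,  2.09576671e+01]), 'ft_force': array([-0.29700559,  0.27853647, -0.48834524]), 'wrist_torque': array([ 0.00107598, -0.0215746 ,  0.00413561]), 'grip_force': 0.0, 'finger_gap': 85.10894117100436}
```

View pics/scene0.png

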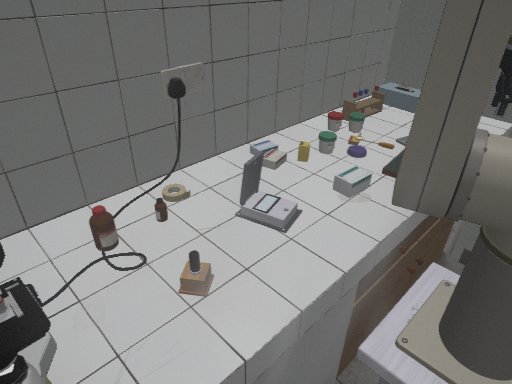

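View pics/top0.png

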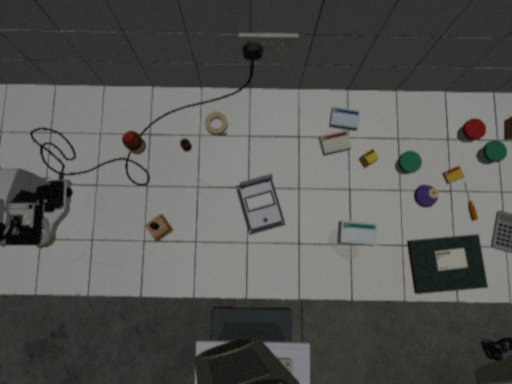

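The scene view shows the jig at about (268,208) with its lid standing up at (251,178), and the pin stand at (195,275). In the top view the jig is at (261,205) with its hinge at the far edge, row 180, the pin stand is at (158,227), and the bottles are at (132,140) and (186,145). Next I'll zoom in on the jig and stand.

Create h.py:
```python
import cv2,numpy as np
def ray(s,u,v):
    R=s["pose"][:3,:3]; d=R@np.array([(u-s["cx"])/s["fx"],-(v-s["cy"])/s["fy"],-1]); return s["pose"][:3,3],d
def onz(s,u,v,z):
    o,d=ray(s,u,v); return o+d*(z-o[2])/d[2]
def proj(s,p):
    c=s["pose"][:3,:3].T@(np.asarray(p,float)-s["pose"][:3,3]); return np.array([s["cx"]+s["fx"]*c[0]/-c[2], s["cy"]-s["fy"]*c[1]/-c[2]])
def tri(a,b):
    A=[];B=[]
    for o,d in(a,b):
        d=d/np.linalg.norm(d);P=np.eye(3)-np.outer(d,d);A.append(P);B.append(P@o)
    p=np.linalg.solve(A[0]+A[1],B[0]+B[1]); return p,[np.linalg.norm(A[i]@p-B[i]) for i in(0,1)]
def crop(s,u,v,w,h,k):
    i=s["pixels"][v:v+h,u:u+w]; i=cv2.convertScaleAbs(i,alpha=1.3); return cv2.resize(i,(w*k,h*k),interpolation=cv2.INTER_CUBIC)
def load(n): return np.load(n+".npy",allow_pickle=True).item()
```

Run:
```python
from h import *
S,T=load("scene0"),load("top0")
a=crop(S,230,145,80,90,5);b=crop(T,225,165,70,90,5)[:, :350]
c=crop(S,170,245,50,50,3) ;d=crop(T,135,205,50,50,3)
o=np.zeros((600,750,3),np.uint8);o[:450,:400]=a;o[:450,400:750]=b;o[450:,:150]=c;o[450:,400:550]=d
cv2.imwrite("pics/c1.png",o)
```

```text
(no output)
```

View pics/c1.png

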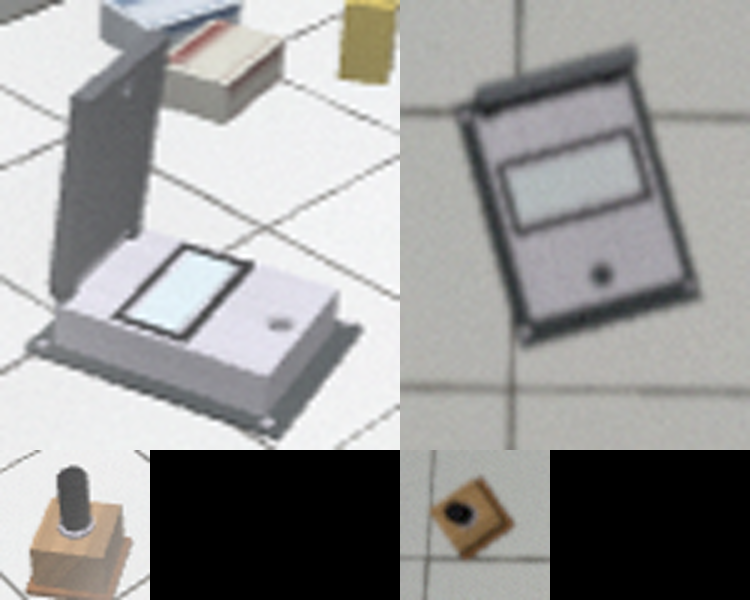

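Run:
```python
from h import *
S,T=load("scene0"),load("top0")
s=lambda x,y,ox=0,oy=0:(230+(x+.5)/5-.5,145+(y+.5)/5-.5)
t=lambda x,y:(225+(x-400+.5)/5-.5,165+(y+.5)/5-.5)
s3=lambda x,y:(170+(x+.5)/3-.5,245+(y-450+.5)/3-.5)
t3=lambda x,y:(135+(x-400+.5)/3-.5,205+(y-450+.5)/3-.5)
np.set_printoptions(precision=1,suppress=True)
print("hole S,T",onz(S,*s(280,323),30),onz(T,*t(600,274),30))
print("foot T",[onz(T,*t(*p),4) for p in((460,113),(525,347),(699,296))])
print("foot S",[onz(S,*s(*p),4) for p in((26,350),(276,438),(362,327))])
print("block top S",[onz(S,*s(*p),30) for p in((55,305),(268,388),(340,292))])
print("lid edge left/right", tri(ray(S,*s(76,96)),ray(T,*t(477,98))),tri(ray(S,*s(163,43)),ray(T,*t(636,54))))
print("lidhole S",s(127,90))
print("pin collar S z44 / T z44",onz(S,*s3(75,529),42))
print("pin top S/T",onz(S,*s3(72,473),86),onz(T,*t3(458,513),80))
print("stand top S",[onz(S,*s3(*p),40) for p in((30,544),(47,502),(124,509),(112,556))])
print("stand top T",[onz(T,*t3(*p),40) for p in((431,511),(476,478),(506,520),(466,555))])
for n,p in(("box",(358,233)),("met",(132,140)),("oil",(186,145))):print(n,onz(T,*p,50))
```

```text
hole S,T [490.6 -30.3  30. ] [490.5 -28.4  30. ]
foot T [array([587. ,  54.4,   4. ]), array([450. ,  13.7,   4. ]), array([481.3, -87. ,   4. ])]
foot S [array([589.1,  58.7,   4. ]), array([449.3,  16.6,   4. ]), array([481. , -89.1,   4. ])]
block top S [array([581.9,  44.5,  30. ]), array([457.7,  15.6,  30. ]), array([487.8, -75.3,  30. ])]
lid edge left/right (array([568.5,  41.2, 158.1]), [np.float64(1.0426830314668716), np.float64(1.0426830314668827)]) (array([593.7, -42.2, 149.6]), [np.float64(0.4679684880410963), np.float64(0.467968488041174)])
lidhole S (255.0, 162.6)
pin collar S z44 / T z44 [461.4 279.4  42. ]
pin top S/T [466.1 274.7  86. ] [463.2 274.7  80. ]
stand top S [array([472.3, 308.2,  40. ]), array([497.4, 277. ,  40. ]), array([455.5, 242.5,  40. ]), array([426.7, 275.3,  40. ])]
stand top T [array([467.9, 309.2,  40. ]), array([499.8, 268.5,  40. ]), array([460.6, 238.3,  40. ]), array([427.3, 274.1,  40. ])]
box [ 454.8 -288.9   50. ]
met [712.2 358.2  50. ]
oil [700.  201.6  50. ]
```

Request:
hand_motion([
  [[0,0,4,603,-386,20,0],[0,0,4,603,-386,20,0],[0,0,4,603,-386,20,0],[0,0,4,603,-386,20,0],[0,0,4,603,-386,20,0],[0,0,4,603,-386,20,0],[0,0,4,603,-386,20,0],[0,0,4,603,-386,20,0]],
], force=60)

```text
time: 1.1
tool_pos: [512.1, -156.2, 217.0]
tcp_rot: [-180.0, 0.0, 17.0]
ft_force: [2.2, -0.8, -0.3]
finger_gap: 0.3
grip_force: 0.0
```

Request:
hand_motion([
  [[0,0,0,58,-43,0,0],[0,0,0,115,-85,0,0],[0,0,0,172,-128,0,0],[0,0,0,172,-128,0,0],[0,0,0,172,-128,50,0],[0,0,0,172,-128,89,0],[0,0,0,172,-128,89,0]],
])

```text
time: 1.98
tool_pos: [635.0, 14.8, 123.3]
tcp_rot: [-179.8, 0.5, 17.0]
ft_force: [-0.2, -0.6, 0.1]
finger_gap: 0.3
grip_force: 0.0
```

Run:
```python
from bench import r, eyes, job, probe_bus
from h import *
for n in("scene","wrist"):
    s=eyes.snapshot(n);np.save(n+"1.npy",s,allow_pickle=True)
S=load("scene1");W=load("wrist1")
o=np.zeros((500,800,3),np.uint8);o[:400,:400]=crop(S,210,100,100,100,4);o[:300,400:]=cv2.resize(W["pixels"],(400,300))
cv2.imwrite("pics/c2.png",o)
```

```text
(no output)
```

View pics/c2.png

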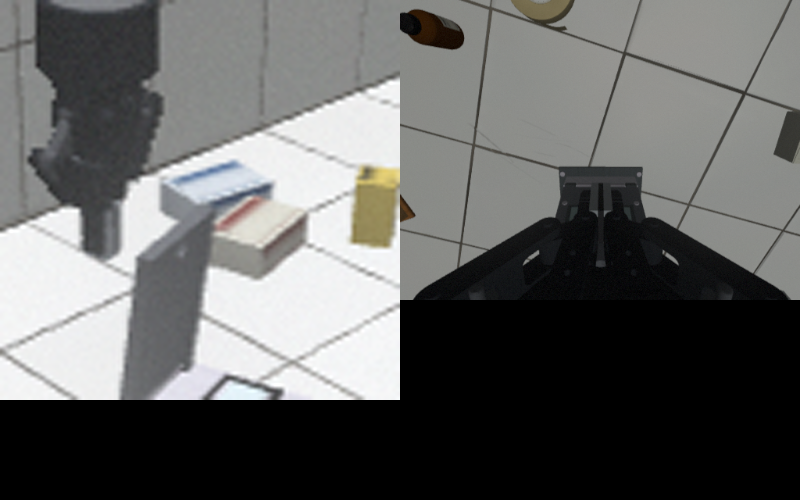

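Request:
hand_motion([
  [[0,0,0,-30,0,1,0],[0,0,0,-45,0,2,0],[0,0,0,-60,0,5,0],[0,0,0,-75,0,11,0],[0,0,0,-88,0,19,0],[0,0,0,-100,0,30,0],[0,0,0,-105,0,36,0],[0,0,0,-109,0,42,0]],
])

```text
time: 3.08
tool_pos: [535.6, -17.6, 88.0]
tcp_rot: [179.9, -0.2, 16.9]
ft_force: [0.4, -1.1, 2.2]
finger_gap: -0.0
grip_force: 0.5
```

Request:
hand_motion([
  [[0,0,0,-5,0,7,0],[0,0,0,-8,0,14,0],[0,0,0,-11,0,22,0],[0,0,0,-13,0,29,0],[0,0,0,-14,0,34,0],[0,0,0,-15,0,38,0],[0,0,0,-15,0,40,0],[0,0,0,-15,0,40,0]],
])

```text
time: 4.08
tool_pos: [519.8, -21.6, 46.2]
tcp_rot: [-180.0, 0.0, 17.0]
ft_force: [-0.6, 0.3, -0.2]
finger_gap: -0.1
grip_force: 0.0
```

Request:
hand_motion([
  [[0,0,0,0,0,-60,0],[0,0,0,0,0,-84,50],[0,0,0,6,-60,-84,50],[0,0,0,13,-120,-84,50],[0,0,0,20,-180,-84,50],[0,0,0,26,-240,-84,50],[0,0,0,32,-300,-84,50],[0,0,0,32,-300,-84,50]],
])

```text
time: 5.08
tool_pos: [461.7, 278.6, 130.6]
tcp_rot: [-179.9, -0.0, 17.3]
ft_force: [0.5, -1.0, -0.7]
finger_gap: 50.2
grip_force: 0.0
```

Run:
```python
from bench import r, eyes, job, probe_bus
from h import *
for n in("scene","wrist","top"):
    s=eyes.snapshot(n);np.save(n+"2.npy",s,allow_pickle=True)
S=load("scene2");W=load("wrist2");T=load("top2")
o=np.zeros((600,800,3),np.uint8);o[:300,:300]=crop(S,240,180,60,60,5);o[:300,300:650]=crop(T,225,170,70,60,5);o[300:,:400]=cv2.resize(W["pixels"],(400,300))
cv2.imwrite("pics/c3.png",o)
print(W["fx"],W["cx"],W["cy"],np.round(W["pose"],3),probe_bus.sense()["tool_pos"])
```

```text
282.8056580084811 256.5804937123863 191.9673268138499 [[ 2.95000e-01  9.06000e-01  3.03000e-01  5.38811e+02]
 [-9.55000e-01  2.80000e-01  9.30000e-02  2.99817e+02]
 [-1.00000e-03 -3.17000e-01  9.48000e-01  2.73546e+02]
 [ 0.00000e+00  0.00000e+00  0.00000e+00  1.00000e+00]] [463.0409879  274.30044589 130.2691414 ]
```

View pics/c3.png

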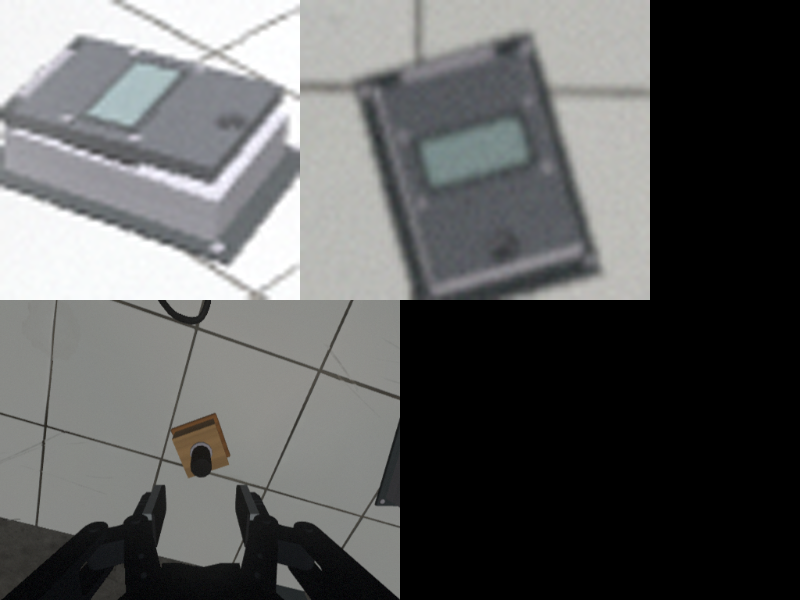

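The lid is closed and sits ajar. The lid hole is at scene (286,204) and top (266,219). In the wrist view the pin is at about (201,460) in the montage, centred between the fingers.

Run:
```python
from h import *
np.set_printoptions(precision=1,suppress=True)
S=load("scene2");W=load("wrist2");T=load("top2")
print("lidhole",onz(S,285.8,204.0,46),onz(T,265.6,218.8,46),tri(ray(S,285.8,204),ray(T,265.6,218.8)))
g=cv2.cvtColor(W["pixels"],cv2.COLOR_BGR2GRAY)[170:240,215:305]
m=(g<45).astype(np.uint8)
n,l,st,c=cv2.connectedComponentsWithStats(m)
for i in range(1,n):
    if st[i,4]>60:
        x,y,w,h,a=st[i];print(x+215,y+170,w,h,a)
        ys,xs=np.where(l==i)
        # top disc: circle of width w at lower end
        u,v=x+215+(w-1)/2,y+170+h-1-w/2
        print("top",u,v,onz(W,u,v,86))
print(m[:, 25:60].sum(1))
W3=[proj(W,(463.5,275,z)) for z in(86,44)];print(W3)
```

```text
lidhole [491.3 -30.4  46. ] [490.6 -30.6  46. ] (array([490.9, -30.4,  46.1]), [np.float64(0.3730557493119126), np.float64(0.3730557493118186)])
244 187 27 40 875
top 257.0 212.5 [464.2 276.6  86. ]
[ 0  0  0  0  0  0  0  0  0  0  0  0  0  0  0  0  0  8 12 15 17 18 21 21
 22 23 23 23 24 23 24 24 25 25 25 25 25 26 26 27 27 27 27 27 27 27 27 25
 25 24 23 22 20 17 14 11  3  0  0  0  0  0  0  0  0  0  0  0  0  0]
[array([258.9, 213.9]), array([258.5, 194.8])]
```

Request:
hand_motion([
  [[0,0,0,1,-1,40,50],[0,0,0,1,-1,70,50],[0,0,0,1,-1,82,50],[0,0,0,1,-1,82,50],[0,0,0,1,-1,82,15],[0,0,0,1,-1,82,15],[0,0,0,1,-1,82,15],[0,0,0,1,-1,82,15]],
], force=80)

```text
time: 6.22
tool_pos: [465.1, 276.3, 50.2]
tcp_rot: [-180.0, -0.2, 17.0]
ft_force: [1.0, -1.2, 7.0]
finger_gap: 18.2
grip_force: 77.9
```

Request:
hand_motion([
  [[0,0,0,0,0,0,10],[0,0,0,0,0,-20,10],[0,0,0,0,0,-60,10],[0,0,0,0,0,-90,10],[0,0,0,0,0,-90,10],[0,0,0,0,0,-90,10]],
], force=80)

```text
time: 6.98
tool_pos: [463.3, 275.8, 137.6]
tcp_rot: [180.0, 0.0, 17.0]
ft_force: [-0.3, 0.9, -1.4]
finger_gap: 18.2
grip_force: 78.6
```

Run:
```python
from bench import r, eyes, job, probe_bus
from h import *
for n in("scene","wrist","top"):
    s=eyes.snapshot(n);np.save(n+"3.npy",s,allow_pickle=True)
S=load("scene3");W=load("wrist3");T=load("top3")
o=np.zeros((600,800,3),np.uint8);o[:450,:400]=crop(S,150,190,80,90,5);o[:300,400:]=cv2.resize(W["pixels"],(400,300));o[300:,400:]=crop(T,120,185,80,60,5)
cv2.imwrite("pics/c4.png",o)
print(probe_bus.sense())
```

```text
{'time': 7.125, 'joint_pos': array([2.53065689e+01, 1.87228185e+00, 1.01246158e+02, 2.20288971e-03,
       7.70421074e+01, 9.83439153e+01]), 'qd': array([-0.0113376 ,  0.08033221, -0.25120963, -0.03590075,  0.05549901,
        0.00646034]), 'joint_efforts': array([ 1.33636908e-02, -5.04779577e+01, -4.86431551e+01,  1.32782247e-03,
       -5.43331378e-03, -2.08662118e-04]), 'tool_pos': array([462.68257564, 275.42414034, 136.6096634 ]), 'tcp_rot': array([1.79978825e+02, 1.59159351e-01, 1.69621273e+01]), 'ft_force': array([-0.79429153,  0.84184695,  0.19888051]), 'wrist_torque': array([ 0.01596773, -0.01763693,  0.00368191]), 'grip_force': 78.61565709114075, 'finger_gap': 18.395510182548854}
```

View pics/c4.png

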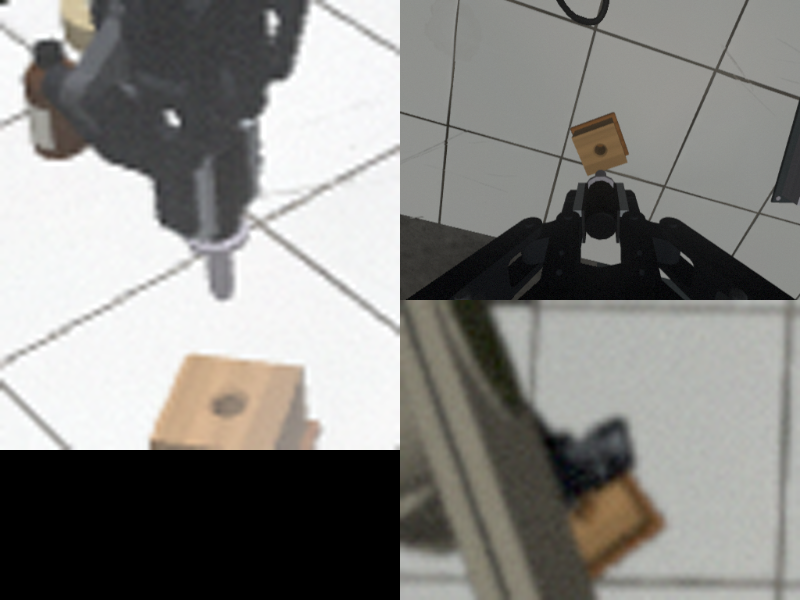

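The pin is gripped upright, with its tip at scene crop (222,295), and the stand is empty.

Run:
```python
from h import *
np.set_printoptions(precision=2,suppress=True)
S=load("scene3");W=load("wrist3")
for z in(98.6,100.6,128.6):print(z,proj(S,(462.7,275.4,z)))
i=S["pixels"][215:256,180:210];g=cv2.cvtColor(i,cv2.COLOR_BGR2GRAY)
# shank (below collar): darker than tile
for r in range(238-215,252-215): 
    xs=np.where(g[r]<g[r].max()-45)[0]; print(r+215,xs.min()+180 if len(xs) else None,xs.max()+180 if len(xs) else None)
# wrist: pin-top disc & stand hole
gw=cv2.cvtColor(W["pixels"],cv2.COLOR_BGR2GRAY)
print("exp top px",proj(W,(462.7,275.4,98.6+76)),"collar",proj(W,(462.7,275.4,98.6+30)))
sub=gw[180:196,250:275]
m=(W["pixels"][165:215,215:300].max(2)<45).astype(np.uint8)
n,l,st,c=cv2.connectedComponentsWithStats(m)
print([(st[k,0]+215,st[k,1]+165,*st[k,2:],c[k]+[215,165]) for k in range(1,n) if 15<st[k,4]<300])
cv2.imwrite("pics/c5.png",crop(W,200,160,110,150,4)[:600])
```

```text
98.6 [193.93 248.49]
100.6 [193.85 247.7 ]
128.6 [192.81 236.5 ]
238 187 207
239 188 208
240 189 209
241 189 195
242 187 196
243 186 196
244 184 196
245 182 196
246 180 196
247 192 196
248 192 196
249 193 195
250 None None
251 None None
exp top px [256.13 288.29] collar [256.28 238.88]
[]
```

View pics/c5.png

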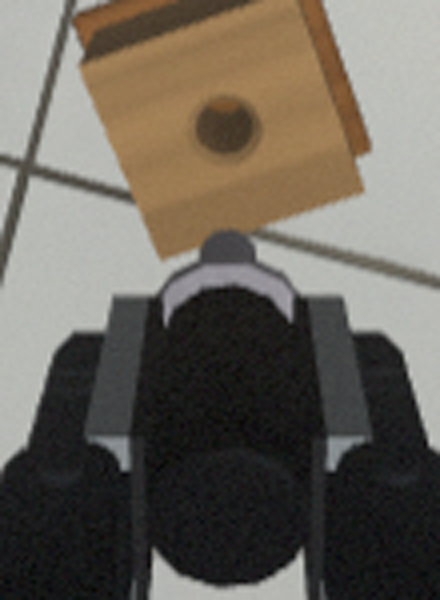

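Request:
hand_motion([
  [[0,0,0,-12,60,0,10],[0,0,0,-25,120,0,10],[0,0,0,-37,180,0,10],[0,0,0,-50,240,0,10],[0,0,0,-62,300,0,10],[0,0,0,-62,300,15,10],[0,0,0,-62,300,15,10],[0,0,0,-62,300,15,10]],
])

```text
time: 8.12
tool_pos: [491.4, -27.8, 122.8]
tcp_rot: [-179.9, 0.1, 17.1]
ft_force: [-0.6, 0.3, -0.2]
finger_gap: 18.1
grip_force: 78.8
```

Run:
```python
from bench import r, eyes, job, probe_bus
from h import *
for n in("scene","wrist"):
    s=eyes.snapshot(n);np.save(n+"4.npy",s,allow_pickle=True)
S=load("scene4");W=load("wrist4")
t=probe_bus.sense();print(t["tool_pos"],t["tcp_rot"],t["finger_gap"])
o=np.zeros((600,800,3),np.uint8);o[:400,:400]=crop(S,235,145,80,80,5);o[:600,400:]=crop(W,206,130,100,150,4)
cv2.imwrite("pics/c6.png",o)
p=t["tool_pos"]
for z in(41,46):print(z,"hole exp W",proj(W,(490.7,-29.8,z)),"S",proj(S,(490.7,-29.8,z)))
print("tip S",proj(S,p-[0,0,38]),"tip W",proj(W,p-[0,0,38]))
```

```text
[491.97610875 -27.80365612 123.46941383] [-1.79991561e+02 -5.68866113e-03  1.70847510e+01] 18.229066256359655
41 hole exp W [258.34636831 199.03426632] S [285.7134276  205.78202475]
46 hole exp W [258.37486539 201.0876154 ] S [285.8388072  204.18623837]
tip S [285.94703349 191.34850431] tip W [256.44933283 218.3819336 ]
```

View pics/c6.png

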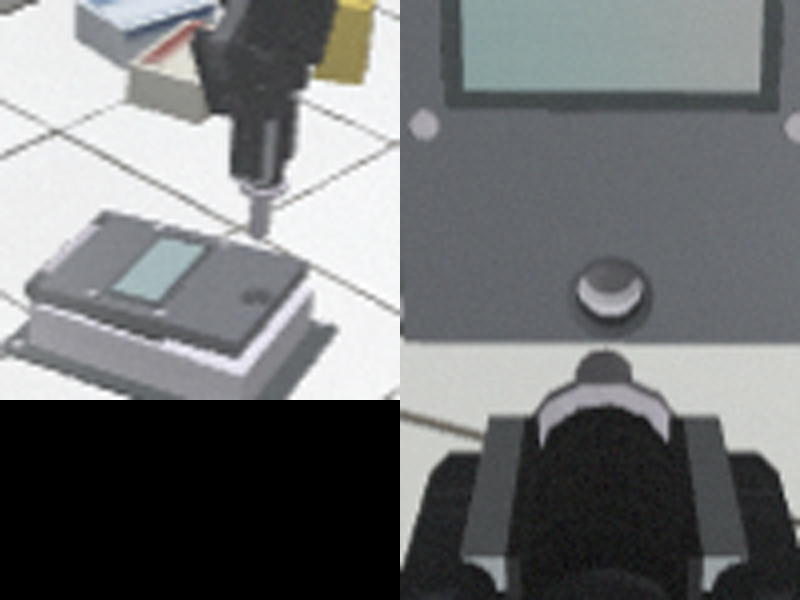

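The wrist view shows the lid hole centred at about (258.4,203.5), with the pin tip's upper edge at v≈217.4 and the collar's at ≈224.6. I'll compare these with the values the model predicts.

Run:
```python
from h import *
np.set_printoptions(precision=2,suppress=True)
W=load("wrist4");S=load("scene4")
y=np.radians(17.08);ex=np.array([np.cos(y),np.sin(y),0])
p=np.array([491.9,-27.8,123.4])
P=p-[0,0,38]
for n,r,z,m in(("tip",4,0,217.3),("shank r5 z1",5,1,217.3),("collar",12.5,30,224.6),("gripbase",10,34,230.9)):
    print(n,proj(W,P+ex*r+[0,0,z]),"meas",m)
a=np.linspace(0,2*np.pi,72)
c=np.array([proj(W,P+[10*np.cos(t),10*np.sin(t),76]) for t in a]);print("topdisc",c.min(0),c.max(0))
# hole rim mask in wrist
g=cv2.cvtColor(W["pixels"],cv2.COLOR_BGR2GRAY)
for v in range(190,216,2):print(v,g[v,244:274:2])
print(W["pose"][:3,3])
```

```text
tip [256.41 213.12] meas 217.3
shank r5 z1 [256.41 212.34] meas 217.3
collar [256.31 219.64] meas 224.6
gripbase [256.3  226.53] meas 230.9
topdisc [233.45 268.83] [278.77 306.91]
190 [81 82 79 80 82 79 84 81 79 81 82 81 80 82 83]
192 [82 80 77 81 80 81 81 83 81 81 80 82 82 83 81]
194 [81 81 81 80 80 76 72 67 69 76 81 80 82 80 84]
196 [79 79 78 80 70 68 70 66 64 62 62 78 82 83 81]
198 [80 81 79 68 72 76 76 71 69 67 62 60 79 82 80]
200 [ 77  81  71  73 113  79  72  70  67  66  96  78  68  81  80]
202 [ 82  76  69  97 130 104  74  66  68  95 113  84  57  79  82]
204 [ 78  79  69  51 138 131 127 119 122 116 133  49  57  82  81]
206 [ 81  78  69  57  68 145 141 136 136 139  73  46  56  81  80]
208 [ 78  79  74  68  46  52 113 113 113  71  38  58  68  80  81]
210 [78 78 79 67 66 51 40 38 41 45 57 62 78 80 82]
212 [77 78 78 78 69 65 62 59 59 59 63 75 81 80 80]
214 [78 75 78 77 81 73 72 68 68 76 78 78 79 80 79]
[568.44  -4.67 266.29]
```

Request:
hand_motion([
  [[0,0,0,-1.7,1.6,12,10],[0,0,0,-1.7,1.6,24,10],[0,0,0,-1.7,1.6,32,10],[0,0,0,-1.7,1.6,32,10],[0,0,0,-1.7,1.6,32,10]],
])

```text
time: 8.85
tool_pos: [490.9, -31.2, 91.5]
tcp_rot: [180.0, -0.0, 17.0]
ft_force: [0.2, -0.0, -0.9]
finger_gap: 17.9
grip_force: 78.8
```

Run:
```python
from bench import r, eyes, job, probe_bus
from h import *
for n in("scene","wrist"):
    s=eyes.snapshot(n);np.save(n+"5.npy",s,allow_pickle=True)
S=load("scene5");W=load("wrist5")
t=probe_bus.sense();print(t["tool_pos"],t["tcp_rot"],t["finger_gap"],t["ft_force"])
o=np.zeros((600,800,3),np.uint8);o[:400,:400]=crop(S,266,180,40,40,10);o[:600,400:]=crop(W,231,170,50,75,8)
cv2.imwrite("pics/c7.png",o)
```

```text
[491.14854125 -31.29038633  91.81962918] [ 1.79980129e+02 -4.42195488e-02  1.69527720e+01] 17.938519401614094 [ 0.27749702  0.03824245 -0.41382504]
```

View pics/c7.png

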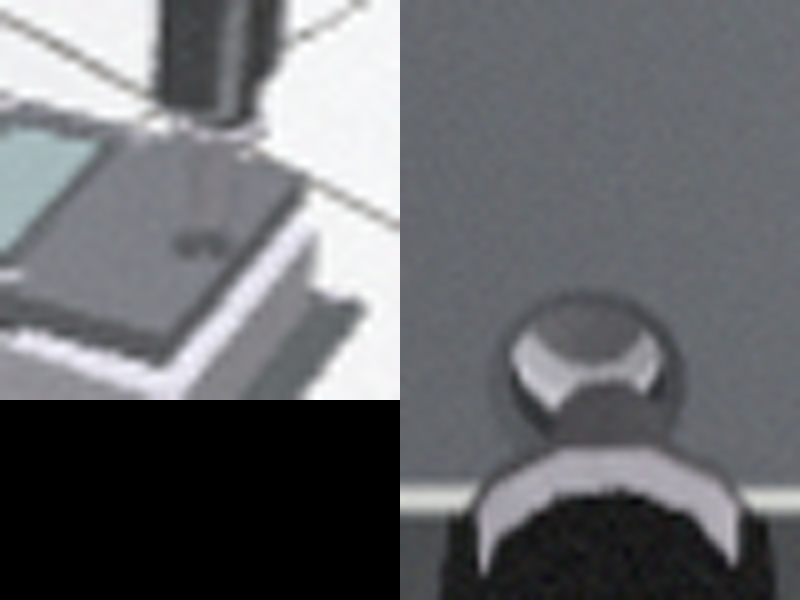

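Run:
```python
from h import *
np.set_printoptions(precision=2,suppress=True)
W=load("wrist5");P=np.array([491.15,-31.29,53.8]);y=np.radians(17);ex=np.array([np.cos(y),np.sin(y),0]);ey=np.array([np.sin(y),-np.cos(y),0])
q=lambda x,v:np.array([231+(x-400+.5)/8-.5,170+(v+.5)/8-.5])
for n,r,z,m in(("tip",4,0,(609,380)),("collar",12.5,30,(607,446)),("gripbase",10,34,(607,490))):
    d=(P+ex*r+[0,0,z]); e=proj(W,d); mm=q(*m); a=onz(W,*mm,d[2])-d; print(n,mm-e,"off tool",a@ex,a@ey)
for zh in(45.5,46.5,47.5):
    top=onz(W,*q(587,288),zh); l=onz(W,*q(489,375),zh);rr=onz(W,*q(684,375),zh)
    dia=np.linalg.norm(rr-l); c=((l+rr)/2@ey*ey)+((top@ex)-dia/2)*ex
    c[2]=0; a=c-P; print(zh,dia,"hole centre",c,"rel TCP tool",a@ex,a@ey)
```

```text
tip [0.42 3.91] off tool -2.9371247122651356 0.28883425257639844
collar [0.27 5.69] off tool -3.6356255564032893 0.15402620485659058
gripbase [0.28 4.31] off tool -2.7231030331774924 0.1555479073066412
45.5 17.71631284668357 hole centre [488.3  -30.32   0.  ] rel TCP tool -2.443459531781255 -1.7598559715499167
46.5 17.622754545401328 hole centre [488.72 -30.21   0.  ] rel TCP tool -2.0088748365033346 -1.7484752719832488
47.5 17.52919624411909 hole centre [489.14 -30.09   0.  ] rel TCP tool -1.5742901412254855 -1.7370945724165432
```

Request:
hand_motion([
  [[0,0,0,0.8,-1.9,0,10],[0,0,0,0.8,-1.9,0,10],[0,0,0,0.8,-1.9,4,10],[0,0,0,0.8,-1.9,8,10],[0,0,0,0.8,-1.9,11,10],[0,0,0,0.8,-1.9,14,10],[0,0,0,0.8,-1.9,14,10]],
])

```text
time: 9.82
tool_pos: [490.7, -29.1, 77.0]
tcp_rot: [-180.0, 0.0, 17.0]
ft_force: [0.5, 0.7, -0.1]
finger_gap: 18.5
grip_force: 78.8
```

Request:
hand_motion([
  [[0,0,0,0,0,3,10],[0,0,0,0,0,6,10],[0,0,0,0,0,9,10],[0,0,0,0,0,12,10],[0,0,0,0,0,14,10],[0,0,0,0,0,14,10]],
])

```text
time: 10.58
tool_pos: [490.8, -29.1, 63.1]
tcp_rot: [-180.0, 0.0, 17.0]
ft_force: [0.2, 0.5, -0.1]
finger_gap: 18.0
grip_force: 78.8
```

Request:
hand_motion([
  [[0,0,0,0,0,3,10],[0,0,0,0,0,6,10],[0,0,0,0,0,9,10],[0,0,0,0,0,11,10],[0,0,0,0,0,13,10],[0,0,0,0,0,13,10]],
], force=110)

```text
time: 11.32
tool_pos: [491.1, -29.3, 51.2]
tcp_rot: [180.0, -0.0, 17.0]
ft_force: [-5.3, 0.2, 10.1]
finger_gap: 17.6
grip_force: 107.9
```

Request:
hand_motion([
  [[0,0,0,0,0,1,10],[0,0,0,0,0,2,10],[0,0,0,0,0,2,10],[0,0,0,0,0,2,10]],
])

```text
time: 11.82
tool_pos: [491.3, -29.3, 50.7]
tcp_rot: [180.0, 0.0, 17.0]
ft_force: [-13.3, 0.5, 25.8]
finger_gap: 17.8
grip_force: 109.4
```

Request:
hand_motion([
  [[0,0,0,-0.5,0,0,10],[0,0,0,-1,0,0,10],[0,0,0,-1,0,0,10],[0,0,0,-1,0,0,10]],
])

```text
time: 12.32
tool_pos: [491.1, -29.4, 50.8]
tcp_rot: [180.0, -0.1, 17.0]
ft_force: [-9.7, 2.3, 23.3]
finger_gap: 17.4
grip_force: 109.3
```

Request:
hand_motion([
  [[0,0,0,-1,0,0,10],[0,0,0,-2,0,0,10],[0,0,0,-2,0,0,10],[0,0,0,-2,0,0,10]],
])

```text
time: 12.82
tool_pos: [490.9, -29.5, 51.0]
tcp_rot: [179.9, -0.3, 17.0]
ft_force: [0.1, 4.1, 15.2]
finger_gap: 17.9
grip_force: 108.8
```

Run:
```python
from bench import r, eyes, job, probe_bus
from h import *
for n in("scene","wrist"):
    s=eyes.snapshot(n);np.save(n+"6.npy",s,allow_pickle=True)
S=load("scene6");W=load("wrist6")
t=probe_bus.sense();print(t["tool_pos"],t["tcp_rot"],t["wrist_torque"],t["ft_force"])
o=np.zeros((600,800,3),np.uint8);o[:560,:400]=crop(S,235,160,80,112,5)[:560];o[:320,400:]=crop(W,156,120,200,160,2)
cv2.imwrite("pics/c8.png",o)
```

```text
[490.93527352 -29.46272426  51.00137205] [179.94692394  -0.33033159  16.96163278] [0.89221377 0.10619714 0.01105563] [-0.18070578  4.27992462 14.46578839]
```

View pics/c8.png

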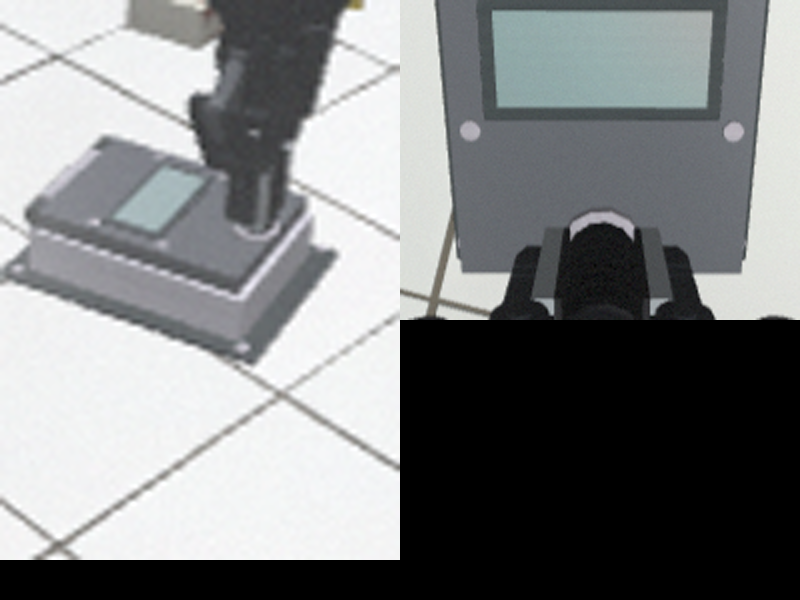

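The clamp looks shut or nearly so, with the collar on the lid at scene crop (257,230). To check, I'll compare the spacing of the lid's two white dots before and after pressing, which gives the lid's change in height.

Request:
hand_motion([
  [[0,0,0,0,0.5,1,10],[0,0,0,0,1,2,10],[0,0,0,0,1,2,10],[0,0,0,0,1,2,10]],
])

```text
time: 13.42
tool_pos: [491.1, -29.7, 50.5]
tcp_rot: [-180.0, -0.3, 17.0]
ft_force: [-11.1, 9.8, 32.7]
finger_gap: 17.4
grip_force: 110.7
```

Create d.py:
```python
from bench import r, eyes, job, probe_bus
from h import *
import sys
np.set_printoptions(precision=2,suppress=True)
s=eyes.snapshot("wrist");np.save("wrist7.npy",s,allow_pickle=True)
def dots(W):
    g=cv2.cvtColor(W["pixels"],cv2.COLOR_BGR2GRAY)
    n,l,st,c=cv2.connectedComponentsWithStats(((g>115)).astype(np.uint8))
    d=[]
    for i in range(1,n):
        x,y,w,h,a=st[i]
        if 15<a<160 and .6<w/h<1.6 and a/(w*h)>.6 and 130<c[i][0]<380 and 60<c[i][1]<230:
            ys,xs=np.where(cv2.dilate((l==i).astype(np.uint8),np.ones((5,5)))>0)
            wt=np.clip(g[ys,xs].astype(float)-90,0,None); d.append((float((xs*wt).sum()/wt.sum()),float((ys*wt).sum()/wt.sum())))
    return d
for k in(4,5,6,7):
    W=load(f"wrist{k}");d=dots(W);print(k,np.array(d))
    if len(d)==2:
        print([(z,round(float(np.linalg.norm(onz(W,*d[0],z)-onz(W,*d[1],z))),2)) for z in(41,43,45)])
        print("mid at z41,44",[(onz(W,*d[0],z)+onz(W,*d[1],z))[:2]/2 for z in(41,44)])
```

```bash
python3 d.py
```

```text
4 [[319.96  60.64]
 [209.79 107.96]
 [308.07 108.6 ]
 [211.67 160.77]
 [305.34 161.34]]
5 [[196.71 107.12]
 [311.31 107.45]
 [199.69 168.31]
 [308.18 168.65]]
6 [[185.44 110.91]
 [328.47 111.51]
 [190.65 185.05]
 [322.48 185.53]]
7 [[184.77 111.27]
 [328.2  111.81]
 [190.22 185.45]
 [322.24 185.86]]
```

Create e.py:
```python
from d import *
from scipy.optimize import brentq
def zz(W,a,b,L): return brentq(lambda z:np.linalg.norm(onz(W,*a,z)-onz(W,*b,z))-L,0,80)
y=np.radians(17);ex=np.array([np.cos(y),np.sin(y),0]);hx=np.array([595.8,2.8,0])@ex
for L in(71,72,73,74,75,76):
    o=[]
    for k in(4,5,6,7):
        W=load(f"wrist{k}");d=dots(W)[-4:]
        z1=zz(W,d[0],d[1],L);z2=zz(W,d[2],d[3],L)
        x1=hx-onz(W,*d[0],z1)@ex;x2=hx-onz(W,*d[2],z2)@ex
        o.append((round(z1,1),round(z2,1),round(x1,1),round(x2,1),round((z2-z1)/(x2-x1),3)))
    print(L,o)
```

```bash
python3 e.py | tail -6
```

```text
71 [(53.3, 55.6, np.float64(35.7), np.float64(74.0), np.float64(0.058)), (52.0, 54.4, np.float64(35.7), np.float64(74.0), np.float64(0.062)), (48.7, 48.7, np.float64(36.0), np.float64(74.4), np.float64(0.001)), (48.7, 48.5, np.float64(36.0), np.float64(74.4), np.float64(-0.004))]
72 [(50.3, 52.6, np.float64(35.8), np.float64(74.6), np.float64(0.058)), (49.5, 51.9, np.float64(35.8), np.float64(74.6), np.float64(0.062)), (46.6, 46.7, np.float64(36.1), np.float64(75.0), np.float64(0.001)), (46.6, 46.4, np.float64(36.1), np.float64(75.0), np.float64(-0.004))]
73 [(47.3, 49.6, np.float64(35.9), np.float64(75.3), np.float64(0.058)), (46.9, 49.4, np.float64(35.9), np.float64(75.2), np.float64(0.062)), (44.6, 44.6, np.float64(36.1), np.float64(75.6), np.float64(0.001)), (44.6, 44.4, np.float64(36.2), np.float64(75.6), np.float64(-0.004))]
74 [(44.3, 46.7, np.float64(36.0), np.float64(75.9), np.float64(0.058)), (44.3, 46.8, np.float64(36.0), np.float64(75.9), np.float64(0.062)), (42.5, 42.6, np.float64(36.2), np.float64(76.2), np.float64(0.001)), (42.5, 42.3, np.float64(36.2), np.float64(76.3), np.float64(-0.004))]
75 [(41.3, 43.7, np.float64(36.1), np.float64(76.5), np.float64(0.058)), (41.7, 44.3, np.float64(36.0), np.float64(76.5), np.float64(0.062)), (40.5, 40.5, np.float64(36.3), np.float64(76.9), np.float64(0.001)), (40.5, 40.3, np.float64(36.3), np.float64(76.9), np.float64(-0.004))]
76 [(38.3, 40.7, np.float64(36.2), np.float64(77.2), np.float64(0.058)), (39.2, 41.7, np.float64(36.1), np.float64(77.1), np.float64(0.062)), (38.4, 38.4, np.float64(36.4), np.float64(77.5), np.float64(0.001)), (38.4, 38.2, np.float64(36.4), np.float64(77.5), np.float64(-0.004))]
```

Request:
hand_motion([
  [[0,0,0,-0.5,-1,0,10],[0,0,0,-1,-2,0,10],[0,0,0,-1,-2,0,10],[0,0,0,-1,-2,0,10],[0,0,0,-1,-2,0,10],[0,0,0,-1,-2,0,10],[0,0,0,-1,-2,0,10],[0,0,0,-1,-2,0,10]],
])

```text
time: 14.52
tool_pos: [491.0, -29.4, 50.7]
tcp_rot: [179.8, -0.4, 17.0]
ft_force: [-2.4, 2.8, 24.7]
finger_gap: 17.7
grip_force: 110.2
```

```bash
python3 e.py | tail -2
```

```text
75 [(41.3, 43.7, np.float64(36.1), np.float64(76.5), np.float64(0.058)), (41.7, 44.3, np.float64(36.0), np.float64(76.5), np.float64(0.062)), (40.5, 40.5, np.float64(36.3), np.float64(76.9), np.float64(0.001)), (40.5, 40.4, np.float64(36.3), np.float64(76.9), np.float64(-0.003))]
76 [(38.3, 40.7, np.float64(36.2), np.float64(77.2), np.float64(0.058)), (39.2, 41.7, np.float64(36.1), np.float64(77.1), np.float64(0.062)), (38.4, 38.4, np.float64(36.4), np.float64(77.5), np.float64(0.001)), (38.5, 38.3, np.float64(36.4), np.float64(77.5), np.float64(-0.003))]
```

The clamp is fully shut with 25 N of push and almost no side load, so I'm handing in.

```bash
python3 -c "
from bench import r, eyes, job, probe_bus
print(job.hand_in())"
```

```text
the job is handed in; nothing more can be done
None
```

The job is handed in: the upper half is swung down, the pin is through both holes with its collar on the plate, and the clamp measures fully shut (0.00 rad, from 0.06 ajar). The arm is still gripping the pin (110 N) and pressing with about 25 N at around 15 s. The arm's path stayed clear of the box and bottles, though I did not re-measure their positions at the end.

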